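Unload a sealed centrifuge bucket

TASK

The centrifuge bucket under the tall clear cover has finished its run: turn the cover anticlockwise until its lugs reach the slots in the rim, lift it free and lay it flat, right way up, wholly on the absorbent pad. Then draw the tube carrier out by its handle and stand it on the floor of the white tray, beside the carrier that is already there, keeping the tubes upright all the way. Set both down gently rather than dropping them, and leave everything else where it stands.

Things in the scene. Friction and masses are not known exactly. Their poses are not given: they have to be found in the camera images.
- bucket: Aluminium centrifuge bucket, a round pot fixed upright in a white stand (never moves or turns). Origin: on its axis at the bench; z up. Bore 94 mm wide, floor 14 mm above the origin, seat of the cover 106 mm. A collar, 134 mm across, tops out at 118 mm. Bosses and stand brackets reach 76 mm out along its +y and -y, up to 73 mm high. It and the spare bucket may swap places.
- bucket_slot (a point): The slot at the bucket's +x, 58 mm from the axis, 118 mm above the bucket's origin; axes as the bucket's. A 5 mm thick lip (inner diameter 109 mm) reaches in from the collar over a channel 7 mm high in which the cover's lugs run. Two slots 24 mm wide are cut through the lip, this one and its twin at -x; a small ridge outside the collar marks each.
- cover: Loose bayonet cover, 0.14 to 0.24 kg: clear dome 100 mm across and 78 mm tall on a grey ring 106 mm across. Origin: on its axis at the ring's underside; z up. Two lugs (16 mm wide, 5 mm thick) stick out along its +x and -x to 60 mm from the axis. Starts seated, lugs under the lip, its x turned 0.6 to 1.25 rad clockwise (seen from above) from the bucket's x; so it cannot be lifted.
- cover_grip (a point): Middle of the cover's grey grip bar, 99 mm above the cover's origin, axes as the cover's. The bar is 66 mm long along x (in line with the lugs), 14 mm thick along y, and spans 78 to 112 mm above the cover's origin. The cover turns freely, with 1.5 mm side play. Lugs meet the slots when cover x and bucket x agree (within 0.07 rad, either way round); a stop lies about 0.05 rad beyond.
- carrier: Loose white tube carrier standing in the bucket under the cover, 0.29 to 0.55 kg: two discs 88 mm across holding four capped 50 mL tubes (cap tops 121 mm above the origin) round a stem with a grip block. Origin: centre of its underside; z up. About 3 mm play all round. The handle stands inside the dome, so the cover must rise 75 mm before moving sideways.
- carrier_grip (a point): Middle of the carrier's white grip block, 147 mm above the carrier's origin, axes as the carrier's. The block is 42 mm long along x, 12 mm thick along y, and spans 130 to 162 mm above the carrier's origin.
- tray: White open tray fixed on the bench, 320 mm along its x by 170 mm along its y, walls 4 mm thick and 45 mm high. Origin: centre of its underside; inner floor 4 mm above it. It stands at the left or the right. The other carrier stands in it, anywhere along its length; the free room is beside that, on the longer side.
- pad: Absorbent bench pad, white with a blue edge, fixed on the bench, 320 mm along its x by 170 mm along its y, 3 mm thick. Origin: centre of its underside. It lies on the side where the tray is not. The amber bottle stands on it.
- other_carrier: Bystander: a second carrier just like the first, standing in the tray, 88 mm across, 162 mm tall. Origin: centre of its underside.
- reagent_bottle: Bystander: amber bottle standing on the pad, 56 mm across, 110 mm tall. Origin: centre of its underside.
- spare_bucket: Bystander, fixed: a bucket and stand like the first but with a flat low cover, 134 mm across, 144 mm tall to the top of its grip bar. Origin: centre of its underside.
- wash_bottle: Bystander: white wash bottle, 64 mm across, 150 mm tall with its thin bent spout. Origin: centre of its underside.
- jar: Bystander: white plastic jar with a black lid, 68 mm across, 85 mm tall. Origin: centre of its underside.
- beaker: Bystander: glass beaker, 68 mm across, 90 mm tall. Origin: centre of its underside.
Not all that is in view belongs to the job. What is shaped like the cover but yellow is not meant.

How it is judged:
On the way, in this order (a step that is already met when the one before it is completed fails the run):
1. The cover is turned, still down on its seat, until its lugs stand in the slots of the rim (angle between the x axis of cover and the x axis of bucket, either way round below 0.1 rad and z of cover in the frame of bucket below 0.111 m), for 0.1 s.
2. The cover lies flat, right way up and released on the pad (x of cover in the frame of pad between -0.112 and 0.112 m and y of cover in the frame of pad between -0.037 and 0.037 m and z of cover in the frame of pad below 0.008 m and angle between cover's own z axis and vertical below 0.08 rad and contact force between cover and the fingers below 0.1 N and linear speed of cover below 0.03 m/s), for 0.2 s.
3. The carrier is drawn up out of the bucket (z of carrier in the frame of bucket above 0.11 m).
At the end, for the whole second after the job is handed in: The cover lies flat (within 5 degrees) and right way up with its ring on the pad (no more than 5 mm over the edge), the carrier stands upright (within 5 degrees) on the floor of the tray between its walls, both released and at rest (x of cover in the frame of pad between -0.112 and 0.112 m and y of cover in the frame of pad between -0.037 and 0.037 m and z of cover in the frame of pad below 0.008 m and angle between each of cover, carrier's own z axis and vertical below 0.08 rad and x of carrier in the frame of tray between -0.118 and 0.118 m and y of carrier in the frame of tray between -0.043 and 0.043 m and z of carrier in the frame of tray below 0.009 m and linear speed of each of carrier, cover below 0.03 m/s); the robot touches nothing.
It fails at once if The carrier and its tubes are tipped more than 30 degrees (angle between carrier's own z axis and vertical above 0.52 rad).
It fails at once if The carrier is dropped or slammed into the tray (faster than 0.35 m/s in the last 15 mm, as after a fall of 7 mm or more) (linear speed of carrier above 0.35 m/s and z of carrier in the frame of tray below 0.019 m and horizontal distance between carrier and tray below 0.13 m).
It fails at once if The cover is dropped or slammed on to the pad (faster than 0.35 m/s in the last 15 mm, as after a fall of 7 mm or more) (linear speed of cover above 0.35 m/s and z of cover in the frame of pad below 0.018 m).
It fails at once if Another thing on the bench is shoved more than 20 mm or knocked over (distance of any of other_carrier, reagent_bottle, wash_bottle, jar, beaker from where it was at the start of the episode above 0.02 m or angle between any of other_carrier, reagent_bottle, wash_bottle, jar, beaker's own z axis and vertical above 0.4 rad).
It also fails if it takes over 69 s, if anything falls off the work surface, if the arm or the gripper's body presses on something with over 40 N, if the wrist force passes 120 N, or if a joint passes its speed limit or range.

ROBOT

A 6-joint arm with a two-finger parallel gripper is mounted at the origin on the work surface. World frame = base frame: x ahead of the robot, y to its left, z up, the work surface at z = 0. Lengths are in m, angles in rad, forces in N, time in s.
With the tool pointing down it reaches from about 0.375 to 0.9 m from the base axis. Payload 3.1 kg.
Tool frame: the origin (TCP) lies between the finger pads; the fingertips stand 8 mm ahead of it and the grasp point (between the pads) lies 11 mm behind it; z points along the fingers, y is the line along which they close (so a half turn about z gives the same grasp; the last joint's range is limited). The gripper opens to 85 mm and grips with 20 to 120 N. Pads are 22 mm wide; open, the fingers measure 114 mm over their backs; the gripper's body (76 mm by 85 mm) begins 54 mm behind the grasp point. The pads swing forward as they close: fully open they stand 13 mm farther back than shut.
Start: joints at [0.98, 0.527, 1.433, -0, 1.181, -0.178], TCP at [0.251, 0.572, 0.239] pointing down, gripper open.
Joint ranges: [-3.08, 3.08], [-0.75, 2.2], [0.22, 2.44], [-1.43, 4.57], [0, 2.65], [-2.85, 2.85]. Speed limits (rad/s): [2.79, 2.79, 3.14, 3.14, 3.14, 3.14].

INTERFACE

Orientations are given as a unit quaternion [x, y, z, w].
In Python, from station import readout, cams, sign_off gives the robot as it stands.
- The arm moves only by the tool send_rows, never from a script. Its argument "commands" is text: rows parted by semicolons, each of 5 numbers parted by spaces: the finger opening in mm, from 0 to 85.4, then the shift along the tool's x, y, z each as a share of 0.02 m, from -1 to 1, then the turn about the tool's z as a share of 4 degrees, from -1 to 1. In form: grip dx dy dz spin; .... A call has 1 to 20 rows; each row shifts and turns the commanded pose from where the row before left it, along the tool's axes as they then stand; what a row does not reach is not made up. A row lasts 1/12 s, in which the tool goes at most 41.7 mm and 7.16 degrees, less where a joint would pass 70% of its speed; a pose out of reach is approached as far as the arm can. A call with a number of a shift or a turn outside -1 to 1 is refused whole. A call with a gripper value outside its range is refused whole. The fingers move at their own pace and stop on an object; "grip_force" is the grip in N (left out, the last holds). Time passes only in rows, so rows that do not move let the fingers close. It gives the time, the measured TCP pose, the force, the opening and the grip force at its end, in the units of the state.
- readout.sense(): the state, without advancing time (a new reading comes with each control period).
- cams.snapshot(name): name is "scene" or "top"; returns a dict with "pixels" (420x560x3 uint8, red, green, blue), "intrinsics" (3x3 intrinsics, pixels), "eye" and "rotation" of the camera in the world. Camera axes: x right, y down, z forward; pixel columns grow to the right and rows downward; lengths in m; the calibration is good to about 2 mm. A picture is of the moment at which its call begins. There is no depth.
- sign_off(): hands the job in; it is judged then, once.
The state is a dict: "t": time; "q": joint angles; "qd": joint speeds; "tau": joint torques, N m; "tcp_pos": TCP position; "tool_rot": TCP orientation; "force": force on the tool from outside, world axes, zero at the start; "ft_torque": the same for the moment, N m; "finger_gap": opening from 0.0 (shut) to 1.0 (fully open); "gripper_force": force on a finger pad.
Only numpy, scipy, OpenCV 4.12 (cv2) and the standard library are available. Lean on these libraries where they do the work, as an engineer would, in place of code of your own. Each camera call takes 0.05 s, during which the arm holds its last target. There are 200 camera calls.

## Working session

There is one attempt and no reset: what is moved stays moved. The work goes in short steps, Python scripts to look and compute and a tool call to move; the robot and the scene stay as the last step left them, time stands still between calls to the robot, and variables do not carry over. Pictures are saved under pics/ and viewed, at most 13 in all, crops included, and the job is handed in when it is done.

Besides the shell and the picture viewer there is one more tool, called by a JSON object that holds its "name" and its "arguments". send_rows: Moves the arm, as the interface text tells. Its arguments: {"type":"object","properties":{"commands":{"type":"string"},"grip_force":{"type":"number"}},"required":["commands"]}

```bash
mkdir -p pics; ls
cat > h.py <<'E'
import numpy as np, cv2, sys
from station import readout, cams, sign_off
def snap(n,f=None):
    s=cams.snapshot(n)
    if f: cv2.imwrite('pics/'+f,cv2.cvtColor(s['pixels'],cv2.COLOR_RGB2BGR))
    return s
def ray(s,u,v,z):
    d=np.array(s['rotation'])@np.linalg.inv(np.array(s['intrinsics']))@np.array([u,v,1.])
    e=np.array(s['eye']); return e+d*(z-e[2])/d[2]
def proj(s,p):
    c=np.array(s['rotation']).T@(np.array(p)-np.array(s['eye'])); k=np.array(s['intrinsics'])@c; return k[:2]/k[2]
E
python3 - <<'E'
from h import *
for n in('scene','top'):
    s=snap(n,n+'0.png'); print(n,s['eye'],np.round(s['rotation'],3).tolist(),np.array(s['intrinsics']).tolist())
print(readout.sense())
E
```

```text
pics
scene [ 0.80094829 -0.34317452  0.86399992] [0.898, 0.341, -0.102, -0.259] [[396.55971567302083, 0.0, 277.3637981550438], [0.0, 396.55971567302083, 207.01251941657728], [0.0, 0.0, 1.0]]
top [ 0.32196435 -0.01597865  0.96389409] [0.713, -0.695, 0.063, -0.069] [[379.0128057840611, 0.0, 285.46405977081474], [0.0, 379.0128057840611, 209.11053755407465], [0.0, 0.0, 1.0]]
{'t': 0.1, 'q': array([ 9.79521697e-01,  5.28429827e-01,  1.43377286e+00, -7.48760407e-06,
        1.18140793e+00, -1.78514448e-01]), 'qd': array([ 0.00110893, -0.00079293, -0.00385436, -0.00182313,  0.00222031,
        0.00171194]), 'tau': array([-1.51469510e-05, -4.43301201e+01, -1.78587198e+01, -2.61099722e-04,
        3.98473669e-03,  9.04028468e-06]), 'tcp_pos': array([0.25033768, 0.57198563, 0.23839709]), 'tool_rot': array([ 2.04916660e-01,  9.78778905e-01, -9.36459065e-04, -3.75623466e-04]), 'force': array([ 0.22289483,  0.58861454, -0.39763814]), 'ft_torque': array([ 0.00053548, -0.02346423,  0.04902805]), 'gripper_force': 0.0, 'finger_gap': 1.0005935243377666}
```

View pics/top0.png

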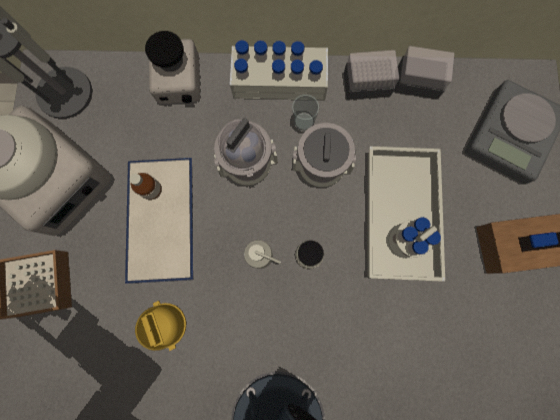

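View pics/scene0.png

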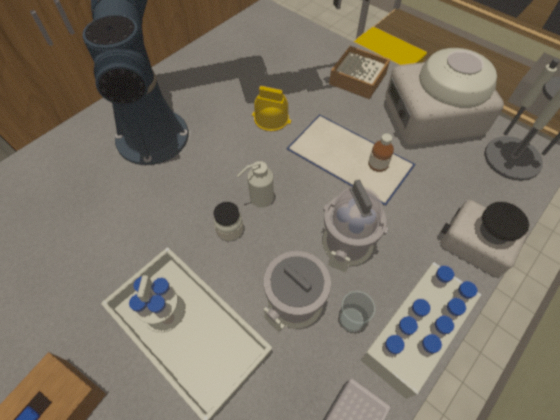

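The top view shows the covered bucket at about (245,152), the spare at (325,155), the tray on the right with the other carrier at (418,236), and the pad on the left with the bottle at (145,186). "rotation" is a quaternion, so I'll fix the helper and measure.

```bash
cat > h.py <<'E'
import numpy as np, cv2, sys
from scipy.spatial.transform import Rotation as Ro
from station import readout, cams, sign_off
def snap(n,f=None):
    s=cams.snapshot(n); s['R']=Ro.from_quat(s['rotation']).as_matrix(); s['K']=np.array(s['intrinsics']); s['eye']=np.array(s['eye'])
    if f: cv2.imwrite('pics/'+f,cv2.cvtColor(s['pixels'],cv2.COLOR_RGB2BGR))
    return s
def ray(s,u,v,z):
    d=s['R']@np.linalg.inv(s['K'])@np.array([u,v,1.]); e=s['eye']; return e+d*(z-e[2])/d[2]
def proj(s,p):
    k=s['K']@(s['R'].T@(np.array(p)-s['eye'])); return k[:2]/k[2]
def crop(s,u0,v0,u1,v1,k,f):
    im=cv2.cvtColor(s['pixels'],cv2.COLOR_RGB2BGR)[v0:v1,u0:u1]
    cv2.imwrite('pics/'+f,cv2.resize(im,None,fx=k,fy=k,interpolation=cv2.INTER_CUBIC))
E
python3 - <<'E'
from h import *
t=snap('top');s=snap('scene')
print('base',proj(t,[0,0,0]),proj(s,[0,0,0]))
P=lambda n,c,u,v,z:print(n,np.round(ray(c,u,v,z),3))
for n,uv,z in[('pad',(128,160),.003),('pad',(191,158),.003),('pad',(192,280),.003),('pad',(126,282),.003),
 ('tray',(369,148),.045),('tray',(440,149),.045),('tray',(444,279),.045),('tray',(369,278),.045),('amb',(139,183),.11),('cov',(238,133),.22),('spare',(325,150),.13),('jar',(310,252),.085),('wash',(257,252),.12),('oc',(430,236),.16)]: P(n,t,*uv,z)
crop(t,195,100,375,210,4,'ctop.png'); crop(s,250,170,400,330,3.7,'cscene.png')
E
```

```text
base [277.42992173 420.7986595 ] [152.56386995 136.85323777]
pad [0.627 0.414 0.003]
pad [0.636 0.248 0.003]
pad [0.319 0.222 0.003]
pad [0.31  0.387 0.003]
tray [ 0.659 -0.215  0.045]
tray [ 0.661 -0.395  0.045]
tray [ 0.336 -0.388  0.045]
tray [ 0.334 -0.21   0.045]
amb [0.538 0.335 0.11 ]
cov [0.622 0.094 0.22 ]
spare [ 0.621 -0.095  0.13 ]
jar [ 0.389 -0.066  0.085]
wash [0.384 0.053 0.12 ]
oc [ 0.423 -0.316  0.16 ]
```

View pics/ctop.png

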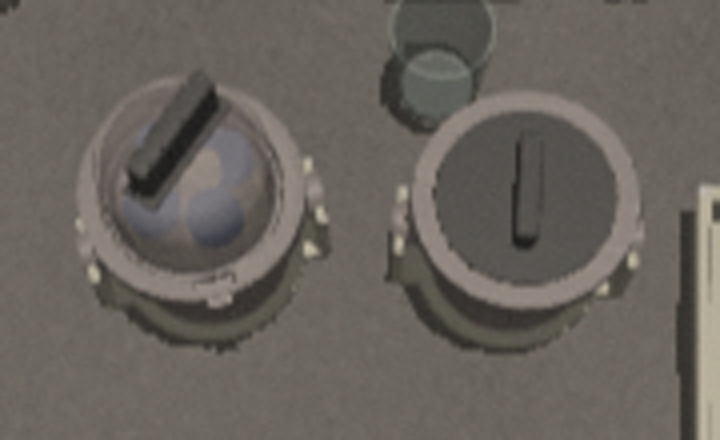

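View pics/cscene.png

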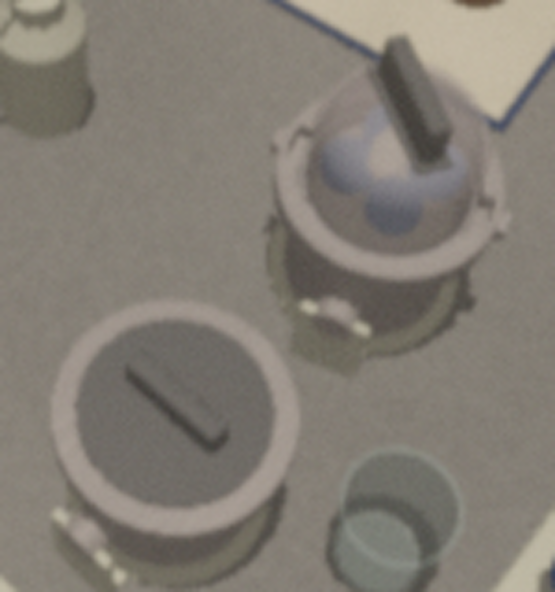

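Top crop: cover bar running from (200,75) to (140,185), bucket collar centred near (190,187), slot ridge at (217,293). Scene crop: slots at (308,120) and (487,205). The bucket's cover is seated with the bar oblique. Now to quantify.

Run:
```python
from h import *
t=snap('top');s=snap('scene')
r=lambda c,u,v,z:np.round(ray(c,u,v,z),4)
T=lambda u,v,z:r(t,195+u/4,100+v/4,z); S=lambda u,v,z:r(s,250+u/3.7,170+v/3.7,z)
# collar outer extents at z=.118
for a in [(78,188),(303,190),(190,75)]: print('T',T(*a,.118))
for a in [(275,160),(508,200),(385,280)]: print('S',S(*a,.118))
print('slots',T(217,288,.118),T(218,280,.118),S(308,115,.118),S(487,205,.118),S(283,143,.118),S(503,222,.118))
for n,a in dict(far=(200,72),far2=(214,90),near=(133,175),near2=(148,192)).items(): print(n,T(*a,.218))
for n,a in dict(e1=(384,48),e1b=(403,38),e2=(447,150),e2b=(418,160)).items(): print(n,S(*a,.218))
# dark mask bar
for c,b in((t,(220,100,265,165)),(s,(345,175,375,220))):
    im=c['pixels'];g=im.max(2)[b[1]:b[3],b[0]:b[2]]
    n,l,st,ce=cv2.connectedComponentsWithStats((g<75).astype(np.uint8)); 
    i=1+st[1:,4].argmax(); q=np.argwhere(l==i)[:,::-1].astype(np.float32); R=cv2.minAreaRect(q)
    p=cv2.boxPoints(R)+np.array(b[:2]); print(st[i],p.round(1).tolist(),[r(c,*x,.218)[:2].tolist() for x in p])
# masks for pad & tray
```

```text
T [0.6266 0.1628 0.118 ]
T [0.6284 0.0307 0.118 ]
T [0.6988 0.1003 0.118 ]
S [0.5714 0.0617 0.118 ]
S [0.6902 0.1302 0.118 ]
S [0.6672 0.0402 0.118 ]
slots [0.5677 0.0786 0.118 ] [0.5726 0.0782 0.118 ] [0.5666 0.1001 0.118 ] [0.683  0.1193 0.118 ] [0.5676 0.0742 0.118 ] [0.6962 0.1159 0.118 ]
far [0.656  0.0813 0.218 ]
far2 [0.6461 0.0736 0.218 ]
near [0.5983 0.1135 0.218 ]
near2 [0.5893 0.1053 0.218 ]
e1 [0.6024 0.1023 0.218 ]
e1b [0.6062 0.1146 0.218 ]
e2 [0.665 0.071 0.218]
e2b [0.6573 0.0561 0.218 ]
[  7  21  23  29 193] [[224.5, 145.2], [245.0, 119.4], [252.1, 125.1], [231.5, 150.8]] [[0.5951, 0.1212], [0.6528, 0.0811], [0.6405, 0.0657], [0.5831, 0.1059]]
[ 8 13 17 25 99] [[349.6, 190.9], [355.2, 187.2], [369.8, 209.2], [364.2, 212.8]] [[0.6076, 0.0811], [0.6106, 0.0956], [0.6617, 0.0723], [0.6586, 0.0584]]
```

```bash
cat >> h.py <<'E'
def go(x,y,z,yaw=None):
    "shifts (units of 20mm in current tool axes) and spin (units of 4deg) to reach TCP x,y,z and yaw of tool y"
    st=readout.sense(); R=Ro.from_quat(st['tool_rot']).as_matrix(); d=R.T@(np.array([x,y,z])-st['tcp_pos'])/.02
    a=np.arctan2(R[1,1],R[0,1]); print('pos',st['tcp_pos'].round(4),'yawy',a.round(3),'q6',st['q'][5].round(2),'t',st['t'])
    print('rows shift',d.round(2),'spin', None if yaw is None else round(-np.degrees((yaw-a+np.pi)%(2*np.pi)-np.pi)/4,2))
E
python3 - <<'E'
from h import *
t=snap('top');s=snap('scene')
# amber bottle body/ yellow, by colour
for n,c in(('t',t),('s',s)):
    h=cv2.cvtColor(c['pixels'],cv2.COLOR_RGB2HSV)
    for nm,lo,hi in(('amber',(4,110,50),(16,255,255)),('yellow',(20,150,90),(30,255,255))):
        k,l,st,ce=cv2.connectedComponentsWithStats(cv2.inRange(h,lo,hi))
        for i in 1+np.argsort(-st[1:,4])[:2]:
            if st[i,4]>40: print(n,nm,st[i],ce[i].round(),ray(c,*ce[i],.05).round(3))
print('cap',ray(s,386,141,.105).round(3))
go(.63,.095,.30,1.01)
E
```

```text
t amber [ 477  214   83   59 2746] [524. 243.] [ 0.426 -0.581  0.05 ]
t amber [   0  251   71   68 1068] [ 46. 281.] [0.307 0.559 0.05 ]
t yellow [ 135  301   51   49 1349] [160. 327.] [0.211 0.278 0.05 ]
s amber [   0    0  102  150 9459] [42. 68.] [-0.442 -0.067  0.05 ]
s amber [   0  353  104   67 3727] [ 53. 392.] [ 0.413 -0.55   0.05 ]
s yellow [ 355   27   72   38 1442] [391.  46.] [0.319 0.742 0.05 ]
s yellow [ 252   86   39   45 1283] [271. 109.] [0.218 0.273 0.05 ]
cap [0.552 0.34  0.105]
pos [0.2507 0.5724 0.2392] yawy 1.158 q6 -0.18 t 0.4
rows shift [-26.95 -14.26  -3.04] spin 2.12
```

{"name": "send_rows", "arguments": {"commands": "85 0 0 -1 0; 85 0 0 -1 0; 85 -0.95 -0.5 -1 0.1;85 -1 -0.52 0 0;85 -1 -0.52 0 0;85 -1 -0.52 0 0;85 -1 -0.52 0 0;85 -1 -0.52 0 0;85 -1 -0.52 0 0;85 -1 -0.52 0 0;85 -1 -0.52 0 0;85 -1 -0.52 0 0;85 -1 -0.52 0 0;85 -1 -0.52 0 0;85 -1 -0.52 0 0;85 -1 -0.52 0 0;85 -1 -0.52 0 0;85 -1 -0.52 0 0;85 -1 -0.52 0 0", "grip_force": 40}}

```text
t: 1.98
tcp_pos: [0.4891, 0.2724, 0.2994]
tool_rot: [0.208, 0.978, 0.0, 0.0]
force: [-0.2, 1.1, -0.0]
finger_gap: 0.997
gripper_force: 0.0
```

{"name": "send_rows", "arguments": {"commands": "85 -1 -0.52 0 0;85 -1 -0.52 0 0;85 -1 -0.52 0 0;85 -1 -0.52 0 0;85 -1 -0.52 0 0;85 -1 -0.52 0 0;85 -1 -0.52 0 0;85 -1 -0.52 0 0;85 0 0 0 1;85 0 0 0 1;85 0 0 0 0;85 0 0 0 0"}}

```text
t: 2.98
tcp_pos: [0.6006, 0.1321, 0.2992]
tool_rot: [0.275, 0.961, -0.0, -0.0]
force: [-0.1, 0.7, 0.2]
finger_gap: 0.996
gripper_force: 0.0
```

Run:
```python
from h import *
s=snap('scene'); crop(s,270,90,450,240,4,'c2.png')
go(.63,.095,.197,1.01)
```

```text
pos [0.6005 0.1323 0.2993] yawy 1.013 q6 -0.98 t 3.0333
rows shift [-2.24 -0.8   5.11] spin 0.05
```

View pics/c2.png

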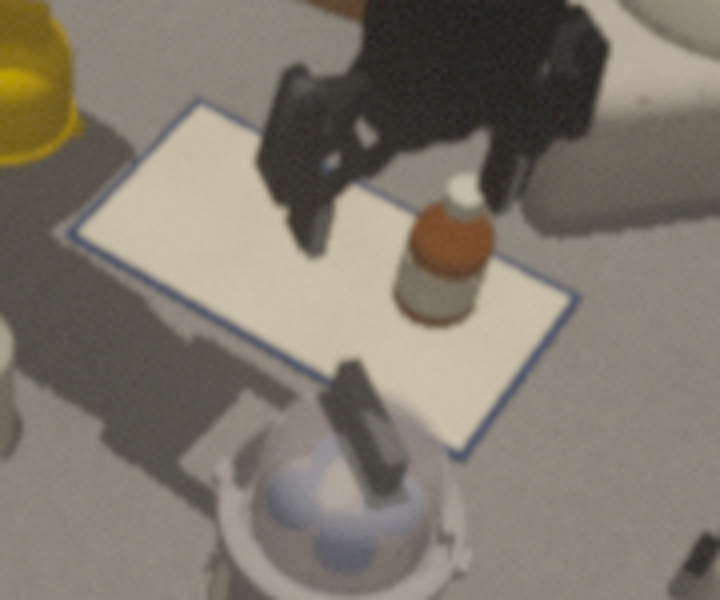

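The bar runs from (352,362) to (400,490) in this crop and the fingers straddle its axis direction. Moving over it now, then down.

{"name": "send_rows", "arguments": {"commands": "85 -0.75 -0.27 0 0;85 -0.75 -0.27 0 0;85 -0.74 -0.26 0 0;85 0 0 0 0;85 0 0 0 0"}}

```text
t: 3.45
tcp_pos: [0.6311, 0.0933, 0.299]
tool_rot: [0.277, 0.961, 0.0, -0.0]
force: [0.0, 0.3, 1.2]
finger_gap: 0.994
gripper_force: 0.0
```

Run:
```python
from h import *
t=snap('top'); crop(t,195,60,315,180,5,'c3.png')
print(ray(snap('scene'),358,180,.218),ray(snap('scene'),372,204,.218))
go(.63,.095,.197,1.01)
```

```text
[0.60444674 0.11390279 0.218     ] [0.65820771 0.08487787 0.218     ]
pos [0.6299 0.0948 0.2991] yawy 1.011 q6 -1.04 t 3.6
rows shift [-0.    0.01  5.11] spin 0.02
```

View pics/c3.png

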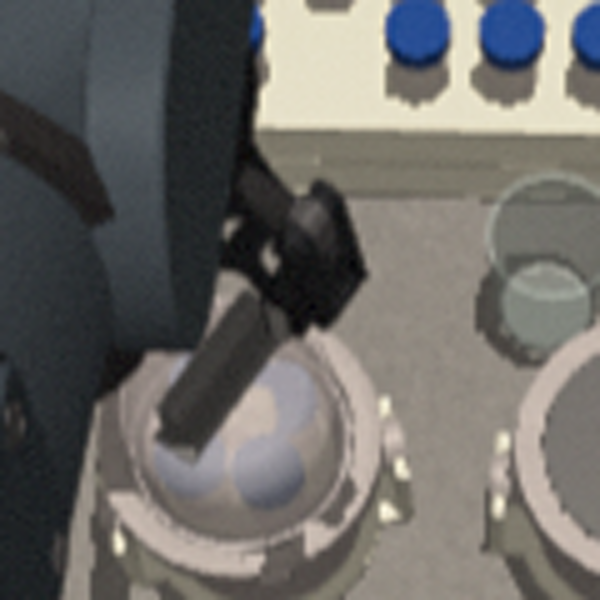

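Fingers straddle the bar well (bar from (165,420) to (265,310), gripper finger at upper right). Down and close.

{"name": "send_rows", "arguments": {"commands": "85 0 0 0.9 0;85 0 0 0.9 0;85 0 0 0.9 0;85 0 0 0.9 0;85 0 0 0.8 0;85 0 0 0.7 0;85 0 0 0 0;60 0 0 0 0;45 0 0 0 0;35 0 0 0 0;28 0 0 0 0;24 0 0 0 0;20 0 0 0 0;18 0 0 0 0;16 0 0 0 0;14 0 0 0 0;12 0 0 0 0;10 0 0 0 0;8 0 0 0 0;8 0 0 0 0", "grip_force": 30}}

```text
t: 5.27
tcp_pos: [0.6307, 0.0951, 0.1977]
tool_rot: [0.276, 0.961, 0.0, 0.001]
force: [0.9, 1.3, 2.6]
finger_gap: 0.159
gripper_force: 31.4
```

```bash
cat > st.py <<'E'
from h import *
s=readout.sense(); R=Ro.from_quat(s['tool_rot']).as_matrix()
print('t',round(s['t'],2),'pos',s['tcp_pos'].round(4),'yawy',np.arctan2(R[1,1],R[0,1]).round(4),'tilt',np.round(R[:,2],4),'F',s['force'].round(2),'M',s['ft_torque'].round(3),'gap',round(s['finger_gap']*85.4,1),'gf',round(s['gripper_force'],1),'q6',s['q'][5].round(2))
E
python3 st.py
```

```text
t 5.27 pos [0.6307 0.0951 0.1977] yawy 1.0113 tilt [ 1.5e-03  5.0e-04 -1.0e+00] F [0.92 1.26 2.56] M [ 0.421 -0.228  0.013] gap 13.6 gf 31.4 q6 -1.04
```

{"name": "send_rows", "arguments": {"commands": "5 0 0 0 -0.7;5 0 0 0 -0.7;5 0 0 0 -0.7;5 0 0 0 -0.7;5 0 0 0 -0.7;5 0 0 0 -0.7;5 0 0 0 -0.7;5 0 0 0 -0.7;5 0 0 0 -0.7;5 0 0 0 -0.7;5 0 0 0 -0.7;5 0 0 0 -0.7;5 0 0 0 -0.7;5 0 0 0 0;5 0 0 0 0", "grip_force": 40}}

```text
t: 6.52
tcp_pos: [0.6305, 0.0957, 0.1978]
tool_rot: [-0.037, 0.999, 0.001, 0.001]
force: [1.1, 4.8, 4.5]
finger_gap: 0.158
gripper_force: 40.9
```

```bash
python3 st.py
```

```text
t 6.52 pos [0.6305 0.0957 0.1978] yawy 1.6453 tilt [ 0.0012  0.0017 -1.    ] F [1.13 4.79 4.5 ] M [ 0.91  -0.133 -0.099] gap 13.5 gf 40.9 q6 -1.67
```

{"name": "send_rows", "arguments": {"commands": "5 0 0 0 -0.4;5 0 0 0 -0.4;5 0 0 0 -0.4;5 0 0 0 -0.4;5 0 0 0 -0.4;5 0 0 0 0;5 0 0 0 0"}}

```text
t: 7.1
tcp_pos: [0.6304, 0.0962, 0.1979]
tool_rot: [-0.107, 0.994, 0.001, 0.001]
force: [0.6, 5.9, 4.7]
finger_gap: 0.157
gripper_force: 41.0
```

```bash
python3 st.py
```

```text
t 7.1 pos [0.6304 0.0962 0.1979] yawy 1.7842 tilt [ 0.0011  0.0028 -1.    ] F [0.56 5.94 4.68] M [ 1.164 -0.114 -0.266] gap 13.4 gf 41.0 q6 -1.81
```

{"name": "send_rows", "arguments": {"commands": "5 0 0 0 -0.3;5 0 0 0 -0.3;5 0 0 0 -0.3;5 0 0 0 0;5 0 0 0 0"}}

```text
t: 7.52
tcp_pos: [0.6304, 0.0964, 0.1979]
tool_rot: [-0.138, 0.99, 0.002, 0.001]
force: [0.4, 6.0, 4.5]
finger_gap: 0.156
gripper_force: 41.1
```

```bash
python3 st.py; python3 -c "
from h import *
t=snap('top'); crop(t,195,100,315,210,5,'c4.png')"
```

```text
t 7.52 pos [0.6304 0.0964 0.1979] yawy 1.8467 tilt [ 0.001   0.0032 -1.    ] F [0.38 6.05 4.52] M [ 1.28  -0.07  -0.259] gap 13.3 gf 41.1 q6 -1.87
```

View pics/c4.png

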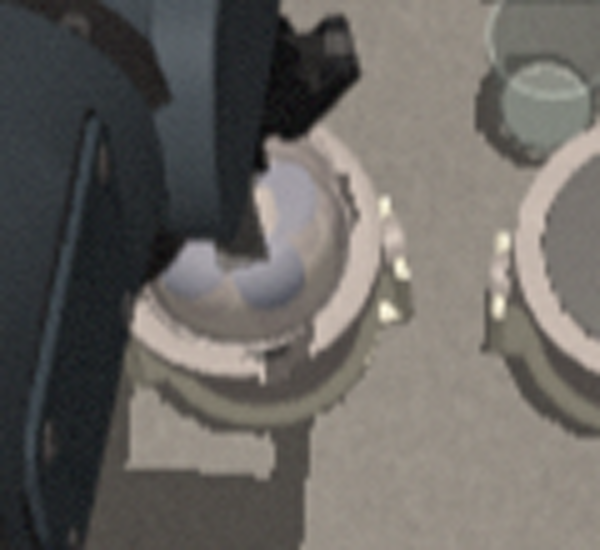

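The lug's dark edge at (270,352) appears in the slot gap (about u 262–300, v 355). Feeling for the stop.

{"name": "send_rows", "arguments": {"commands": "5 0 0 0 -0.25;5 0 0 0 -0.25;5 0 0 0 0;5 0 0 0 0"}}

```text
t: 7.9
tcp_pos: [0.6304, 0.0966, 0.198]
tool_rot: [-0.155, 0.988, 0.002, 0.001]
force: [0.8, 7.1, 4.5]
finger_gap: 0.156
gripper_force: 41.2
```

```bash
python3 st.py; python3 -c "
from h import *
t=snap('top')
for z in (.111,.118):print(proj(t,[.632-.058*np.cos(.3),.096-.058*np.sin(.3),z]))"
```

```text
t 7.9 pos [0.6304 0.0966 0.198 ] yawy 1.8813 tilt [ 0.001   0.0037 -1.    ] F [0.84 7.08 4.45] M [ 1.336 -0.03  -0.389] gap 13.3 gf 41.2 q6 -1.91
[249.58697285 169.19360348]
[249.29020666 168.31911526]
```

{"name": "send_rows", "arguments": {"commands": "5 0 0 0 -0.25;5 0 0 0 -0.25;5 0 0 0 0;5 0 0 0 0"}}

```text
t: 8.28
tcp_pos: [0.63, 0.0971, 0.1981]
tool_rot: [-0.171, 0.985, 0.002, 0.001]
force: [-0.3, 7.5, 5.7]
finger_gap: 0.156
gripper_force: 42.4
```

```bash
python3 st.py
```

```text
t 8.28 pos [0.63   0.0971 0.1981] yawy 1.9147 tilt [ 4.e-04  5.e-03 -1.e+00] F [-0.28  7.52  5.7 ] M [ 1.566  0.072 -0.684] gap 13.3 gf 42.4 q6 -1.94
```

{"name": "send_rows", "arguments": {"commands": "5 0 0 0 0.5;5 0 0.05 0 0.5;5 0 0.03 0 0;5 0 0 0 0"}}

```text
t: 8.62
tcp_pos: [0.6308, 0.0966, 0.1979]
tool_rot: [-0.139, 0.99, -0.0, 0.001]
force: [2.5, 3.3, 3.7]
finger_gap: 0.156
gripper_force: 40.8
```

```bash
python3 st.py
```

```text
t 8.62 pos [0.6308 0.0966 0.1979] yawy 1.8495 tilt [ 2.9e-03  2.0e-04 -1.0e+00] F [2.51 3.3  3.72] M [ 0.822 -0.601  0.008] gap 13.3 gf 40.8 q6 -1.87
```

{"name": "send_rows", "arguments": {"commands": "5 0 0 -0.15 0;5 0 0 -0.15 0;5 0 0 0 0", "grip_force": 50}}

```text
t: 8.87
tcp_pos: [0.6299, 0.0963, 0.2029]
tool_rot: [-0.139, 0.99, 0.0, 0.0]
force: [3.7, 3.1, -2.7]
finger_gap: 0.155
gripper_force: 49.1
```

```bash
python3 st.py
```

```text
t 8.87 pos [0.6299 0.0963 0.2029] yawy 1.8487 tilt [ 2.e-04  4.e-04 -1.e+00] F [ 3.7   3.05 -2.7 ] M [ 0.804 -0.925 -0.055] gap 13.2 gf 49.1 q6 -1.87
```

{"name": "send_rows", "arguments": {"commands": "5 0 0 -0.2 0;5 0 0 -0.2 0;5 0 0 -0.2 0;5 0 0 0 0"}}

```text
t: 9.2
tcp_pos: [0.6286, 0.0954, 0.2161]
tool_rot: [-0.139, 0.99, -0.001, -0.001]
force: [0.5, 0.0, -2.6]
finger_gap: 0.159
gripper_force: 49.4
```

```bash
python3 st.py
```

```text
t 9.2 pos [0.6286 0.0954 0.2161] yawy 1.8496 tilt [-0.0025 -0.002  -1.    ] F [ 0.49  0.02 -2.59] M [ 0.023 -0.068  0.01 ] gap 13.5 gf 49.4 q6 -1.87
```

{"name": "send_rows", "arguments": {"commands": "5 0 0 -0.5 0;5 0 0 -0.8 0;5 0 0 -0.9 0;5 0 0 -0.9 0;5 0 0 -0.9 0;5 0 0 -0.5 0;5 0 0 -0.2 0;5 0 0 0 0;5 0 0 0 0"}}

```text
t: 9.95
tcp_pos: [0.6289, 0.0962, 0.3086]
tool_rot: [-0.139, 0.99, 0.0, -0.001]
force: [-0.6, 0.0, -1.8]
finger_gap: 0.153
gripper_force: 49.3
```

```bash
python3 st.py; python3 -c "
from h import *
go(.393,.311,.125)
t=snap('top'); crop(t,180,60,400,220,3,'c5.png')"
```

```text
t 9.95 pos [0.6289 0.0962 0.3086] yawy 1.8491 tilt [-1.9e-03 -3.0e-04 -1.0e+00] F [-0.64  0.03 -1.8 ] M [ 0.026  0.002 -0.024] gap 13.1 gf 49.3 q6 -1.87
pos [0.6289 0.0962 0.3086] yawy 1.849 q6 -1.87 t 9.95
rows shift [ 8.37 13.56  9.2 ] spin None
```

View pics/c5.png

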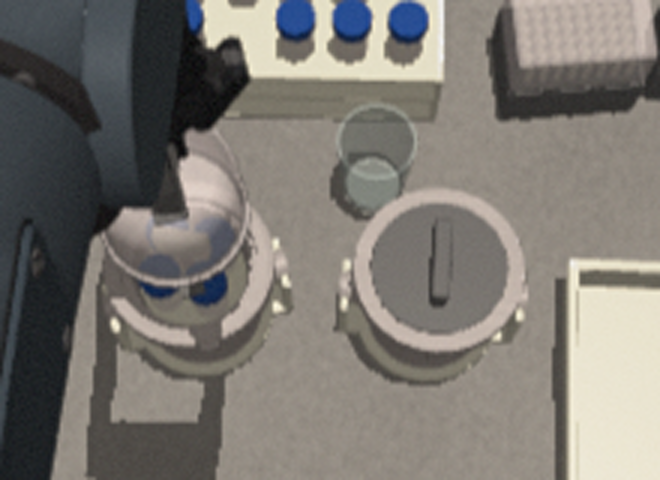

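Cover is free above the bucket (ring at about (175,285), the carrier's blue caps below at (160,285), (208,285)). Carrying it to the pad.

{"name": "send_rows", "arguments": {"commands": "5 0.3 0.48 0 0;5 0.58 0.93 0 0;5 0.58 0.93 0 0;5 0.58 0.93 0 0;5 0.58 0.93 0 0;5 0.58 0.93 0 0;5 0.58 0.93 0 0;5 0.58 0.93 0 0;5 0.58 0.93 0 0;5 0.58 0.93 0 0;5 0.58 0.93 0 0;5 0.58 0.93 0 0;5 0.58 0.93 0 0;5 0.58 0.93 0.3 0;5 0.5 0.87 0.7 0;5 0 0 0.9 0;5 0 0 0.9 0;5 0 0 0.9 0;5 0 0 0.9 0;5 0 0 0.9 0"}}

```text
t: 11.67
tcp_pos: [0.3939, 0.309, 0.198]
tool_rot: [-0.139, 0.99, -0.0, -0.001]
force: [0.6, 0.6, -2.6]
finger_gap: 0.155
gripper_force: 49.4
```

```bash
python3 st.py; python3 -c "
from h import *
go(.393,.311,.097)"
```

```text
t 11.67 pos [0.3939 0.309  0.198 ] yawy 1.8497 tilt [-1.7e-03 -6.0e-04 -1.0e+00] F [ 0.6   0.61 -2.62] M [-0.014  0.012  0.009] gap 13.2 gf 49.4 q6 -1.41
pos [0.3939 0.309  0.198 ] yawy 1.85 q6 -1.41 t 11.6667
rows shift [0.01 0.11 5.05] spin None
```

{"name": "send_rows", "arguments": {"commands": "5 0 0.05 0.9 0;5 0 0 0.9 0;5 0 0 0.8 0;5 0 0 0.6 0;5 0 0 0.4 0;5 0 0 0.2 0;5 0 0 0 0;5 0 0 0 0"}}

```text
t: 12.33
tcp_pos: [0.3951, 0.3101, 0.1235]
tool_rot: [-0.139, 0.99, 0.0, 0.0]
force: [-0.4, -0.4, -1.3]
finger_gap: 0.155
gripper_force: 49.4
```

```bash
python3 st.py; python3 -c "
from h import *
go(.393,.311,.095)"
```

```text
t 12.33 pos [0.3951 0.3101 0.1235] yawy 1.8494 tilt [ 1.e-04  1.e-04 -1.e+00] F [-0.45 -0.42 -1.26] M [-0.043  0.048  0.077] gap 13.2 gf 49.4 q6 -1.41
pos [0.3951 0.3101 0.1235] yawy 1.849 q6 -1.41 t 12.3333
rows shift [0.09 0.07 1.42] spin None
```

Now 28 mm to go; slow descent with force checks.

{"name": "send_rows", "arguments": {"commands": "5 0.03 0 0.3 0;5 0 0 0.3 0;5 0 0 0.3 0;5 0 0 0.2 0;5 0 0 0.1 0;5 0 0 0 0;5 0 0 0 0"}}

```text
t: 12.92
tcp_pos: [0.3946, 0.3097, 0.0991]
tool_rot: [-0.139, 0.99, -0.0, -0.0]
force: [-0.3, 0.2, -1.8]
finger_gap: 0.152
gripper_force: 49.4
```

```bash
python3 st.py
```

```text
t 12.92 pos [0.3946 0.3097 0.0991] yawy 1.8491 tilt [-3.e-04 -2.e-04 -1.e+00] F [-0.27  0.19 -1.82] M [-0.022  0.019 -0.037] gap 13.0 gf 49.4 q6 -1.41
```

{"name": "send_rows", "arguments": {"commands": "5 0 0 0.08 0;5 0 0 0.05 0;5 0 0 0.05 0;5 0 0 0 0"}}

```text
t: 13.25
tcp_pos: [0.3946, 0.3097, 0.0956]
tool_rot: [-0.139, 0.99, -0.0, -0.0]
force: [0.3, 0.7, -2.2]
finger_gap: 0.153
gripper_force: 49.4
```

```bash
python3 st.py
```

```text
t 13.25 pos [0.3946 0.3097 0.0956] yawy 1.8491 tilt [-1.e-04 -0.e+00 -1.e+00] F [ 0.25  0.66 -2.21] M [-0.049  0.027 -0.012] gap 13.1 gf 49.4 q6 -1.41
```

{"name": "send_rows", "arguments": {"commands": "5 0 0 0.07 0;5 0 0 0.07 0;5 0 0 0.05 0;5 0 0 0 0"}}

```text
t: 13.58
tcp_pos: [0.3957, 0.3103, 0.0946]
tool_rot: [-0.139, 0.99, 0.0, 0.002]
force: [-0.5, -1.3, 18.5]
finger_gap: 0.156
gripper_force: 52.5
```

```bash
python3 st.py
```

```text
t 13.58 pos [0.3957 0.3103 0.0946] yawy 1.8492 tilt [ 0.003   0.0013 -1.    ] F [-0.54 -1.27 18.45] M [-0.469  0.851 -0.007] gap 13.3 gf 52.5 q6 -1.41
```

Seated. Relax a little and open.

{"name": "send_rows", "arguments": {"commands": "5 0 0 -0.08 0;5 0 0 0 0;18 0 0 0 0;30 0 0 0 0;45 0 0 0 0;45 0 0 0 0;45 0 0 0 0;45 0 0 -0.3 0;45 0 0 -0.6 0;45 0 0 -1 0;45 0 0 -1 0;45 0 0 -1 0;45 0 0 -1 0;45 0 0 -1 0;45 0 0 -1 0;45 0 0 -1 0;45 0 0 -1 0;45 0 0 -1 0;45 0 0 0 0;45 0 0 0 0"}}

```text
t: 15.25
tcp_pos: [0.3949, 0.31, 0.2925]
tool_rot: [-0.139, 0.99, 0.0, 0.001]
force: [-0.8, -0.1, -0.7]
finger_gap: 0.535
gripper_force: 0.0
```

```bash
python3 st.py; python3 -c "
from h import *
s=snap('scene'); a=s['pixels'][30:310,190:470]
t=snap('top'); b=t['pixels'][90:370,100:380]
im=np.hstack([a,b]); cv2.imwrite('pics/c6.png',cv2.cvtColor(cv2.resize(im,(800,400),interpolation=cv2.INTER_CUBIC),cv2.COLOR_RGB2BGR))"
```

```text
t 15.25 pos [0.3949 0.31   0.2925] yawy 1.8493 tilt [ 0.0024  0.0012 -1.    ] F [-0.84 -0.15 -0.72] M [ 0.021 -0.022 -0.016] gap 45.7 gf 0.0 q6 -1.41
```

View pics/c6.png

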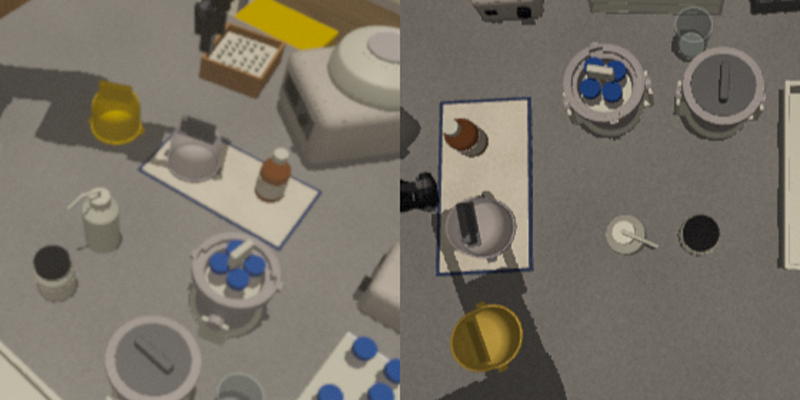

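Cover rests upright on the pad (ring centred near (483,228) right half, pad 440–530). The carrier with its white handle at (600,71) is exposed. Measuring the handle in both views.

Run:
```python
from h import *
t=snap('top');s=snap('scene')
for n,c,b in(('t',t,(228,132,256,152)),('s',s,(345,195,372,220))):
    im=c['pixels'][b[1]:b[3],b[0]:b[2]].astype(int); g=im.min(2)
    print(n,np.percentile(g,[50,80,90,95,99]))
    for th in(150,165,180):
        m=(cv2.resize(im.min(2).astype(np.float32),None,fx=4,fy=4,interpolation=cv2.INTER_CUBIC)>th).astype(np.uint8)
        k,l,st,ce=cv2.connectedComponentsWithStats(m)
        if k<2: continue
        i=1+st[1:,4].argmax(); R=cv2.minAreaRect(np.argwhere(l==i)[:,::-1].astype(np.float32))
        p=(cv2.boxPoints(R)+.5)/4-.5+np.array(b[:2]); w=np.array([ray(c,*x,.176)[:2] for x in p])
        print(th,st[i],p.round(1).tolist(),'W',w.round(4).tolist(),'ctr',w.mean(0).round(4))
```

```text
t [ 52.  101.  144.1 155.  159. ]
150 [ 13  16  67  21 702] [[230.8, 138.3], [231.2, 135.4], [247.7, 137.8], [247.3, 140.7]] W [[0.6266, 0.1159], [0.6335, 0.1153], [0.6286, 0.0788], [0.6218, 0.0794]] ctr [0.6276 0.0974]
s [ 94.  139.  149.  159.3 163. ]
150 [  30   10   59   49 1039] [[351.3, 206.8], [364.6, 196.1], [367.2, 199.4], [353.9, 210.1]] W [[0.6211, 0.0789], [0.6263, 0.1188], [0.6351, 0.1156], [0.6297, 0.0761]] ctr [0.628  0.0973]
165 [36 48  4  4 13] [[353.6, 206.6], [354.4, 206.6], [354.4, 207.4], [353.6, 207.4]] W [[0.6244, 0.0825], [0.6256, 0.0835], [0.6266, 0.082], [0.6255, 0.081]] ctr [0.6255 0.0823]
```

{"name": "send_rows", "arguments": {"commands": "60 0 0 0 1;60 0 0 0 1;60 0 0 0 1;60 0 0 0 1;60 0 0 0 1;60 0 0 0 1;60 0 0 0 1;60 0 0 0 1;60 0 0 0 1;60 0 0 0 1;60 0 0 0 1;60 0 0 0 1;60 0 0 0 1;60 0 0 0 1;60 0 0 0 1;60 0 0 0 1;60 0 0 0 1;60 0 0 0 1;60 0 0 0 1;60 0 0 0 1"}}

```text
t: 17.12
tcp_pos: [0.394, 0.3095, 0.2902]
tool_rot: [0.532, 0.847, -0.001, -0.001]
force: [-0.1, 0.3, -0.5]
finger_gap: 0.7
gripper_force: 0.0
```

{"name": "send_rows", "arguments": {"commands": "60 0 0 0 1;60 0 0 0 1;60 0 0 0 1;60 0 0 0 1;60 0 0 0 1;60 0 0 0 1;60 0 0 0 1;60 0 0 0 1;60 0 0 0 0.4;60 0 0 0 0;60 0 0 0 0"}}

```text
t: 18.03
tcp_pos: [0.3942, 0.3096, 0.2905]
tool_rot: [0.752, 0.659, -0.001, -0.0]
force: [0.9, -0.0, -1.0]
finger_gap: 0.701
gripper_force: 0.0
```

```bash
python3 -c "
from h import *
go(.628,.0974,.22,-.134)"
```

```text
pos [0.3942 0.3096 0.2905] yawy -0.133 q6 0.58 t 18.0333
rows shift [-8.96 13.    3.51] spin 0.02
```

{"name": "send_rows", "arguments": {"commands": "60 -0.64 0.93 0 0;60 -0.64 0.93 0 0;60 -0.64 0.93 0 0;60 -0.64 0.93 0 0;60 -0.64 0.93 0 0;60 -0.64 0.93 0 0;60 -0.64 0.93 0 0;60 -0.64 0.93 0 0;60 -0.64 0.93 0 0;60 -0.64 0.93 0 0;60 -0.64 0.93 0 0;60 -0.64 0.93 0.2 0;60 -0.64 0.93 0.5 0;60 -0.64 0.91 0.9 0;60 0 0 0.9 0;60 0 0 0.9 0;60 0 0 0 0;60 0 0 0 0"}}

```text
t: 19.53
tcp_pos: [0.6275, 0.0975, 0.222]
tool_rot: [0.753, 0.658, -0.001, -0.001]
force: [-0.2, -0.2, 1.1]
finger_gap: 0.702
gripper_force: 0.0
```

```bash
python3 -c "
from h import *
go(.628,.0974,.152,-.134)"
```

```text
pos [0.6275 0.0975 0.222 ] yawy -0.133 q6 0.11 t 19.5333
rows shift [0.   0.04 3.5 ] spin 0.01
```

{"name": "send_rows", "arguments": {"commands": "60 0 0 0.8 0;60 0 0 0.8 0;60 0 0 0.8 0;60 0 0 0.6 0;60 0 0 0.4 0;60 0 0 0.1 0;50 0 0 0 0;40 0 0 0 0;32 0 0 0 0;26 0 0 0 0;20 0 0 0 0;15 0 0 0 0;10 0 0 0 0;8 0 0 0 0;5 0 0 0 0;5 0 0 0 0;5 0 0 0 0", "grip_force": 60}}

```text
t: 20.95
tcp_pos: [0.6283, 0.0976, 0.154]
tool_rot: [0.753, 0.658, -0.0, 0.0]
force: [-2.1, 0.1, 5.2]
finger_gap: 0.133
gripper_force: 58.9
```

```bash
python3 st.py
```

```text
t 20.95 pos [0.6283 0.0976 0.154 ] yawy -0.1335 tilt [-0. -0. -1.] F [-2.05  0.09  5.22] M [-0.027  0.309 -0.003] gap 11.4 gf 58.9 q6 0.11
```

{"name": "send_rows", "arguments": {"commands": "5 0 0 -0.1 0;5 0 0 -0.2 0;5 0 0 -0.3 0;5 0 0 -0.4 0;5 0 0 -0.4 0;5 0 0 0 0", "grip_force": 70}}

```text
t: 21.45
tcp_pos: [0.6299, 0.0975, 0.1837]
tool_rot: [0.753, 0.658, 0.002, 0.001]
force: [0.4, -0.3, -4.4]
finger_gap: 0.127
gripper_force: 68.2
```

```bash
python3 st.py
```

```text
t 21.45 pos [0.6299 0.0975 0.1837] yawy -0.1335 tilt [ 4.3e-03 -1.0e-04 -1.0e+00] F [ 0.44 -0.34 -4.36] M [ 0.023 -0.032 -0.018] gap 10.9 gf 68.2 q6 0.11
```

{"name": "send_rows", "arguments": {"commands": "5 0 0 -0.5 0;5 0 0 -0.7 0;5 0 0 -0.7 0;5 0 0 -0.7 0;5 0 0 -0.7 0;5 0 0 -0.7 0;5 0 0 -0.7 0;5 0 0 -0.7 0;5 0 0 -0.7 0;5 0 0 -0.6 0;5 0 0 -0.4 0;5 0 0 -0.2 0;5 0 0 0 0;5 0 0 0 0"}}

```text
t: 22.62
tcp_pos: [0.628, 0.0976, 0.3271]
tool_rot: [0.753, 0.658, -0.0, -0.0]
force: [-0.6, -0.9, -5.1]
finger_gap: 0.132
gripper_force: 68.6
```

```bash
python3 st.py
python3 - <<'E'
from h import *
c=snap('top')
# other carrier grip / tray corners sanity: white blob near (430,236)
im=c['pixels'];h=cv2.cvtColor(im,cv2.COLOR_RGB2HSV)
k,l,st,ce=cv2.connectedComponentsWithStats(cv2.inRange(h,(100,120,60),(130,255,255)))
for i in range(1,k):
    if st[i,4]>40 and ce[i][0]>380 and ce[i][0]<460: print(st[i],ce[i].round(1),ray(c,*ce[i],.121).round(3))
m=cv2.inRange(h,(15,10,170),(40,90,255))[100:300,355:460]
k,l,st,ce=cv2.connectedComponentsWithStats(m);i=1+st[1:,4].argmax();R=cv2.minAreaRect(np.argwhere(l==i)[:,::-1].astype(np.float32))
p=cv2.boxPoints(R)+[355,100]; print(st[i],p.round(1).tolist(),[ray(c,*x,.045)[:2].round(3).tolist() for x in p])
go(.583,-.303,.33)
E
```

```text
t 22.62 pos [0.628  0.0976 0.3271] yawy -0.1336 tilt [-9.e-04  0.e+00 -1.e+00] F [-0.58 -0.85 -5.06] M [-0.028  0.049  0.043] gap 11.3 gf 68.6 q6 0.11
[402 218  28  23 331] [415.2 229. ] [ 0.443 -0.299  0.121]
[413 231  27  23 283] [426.1 243.2] [ 0.412 -0.322  0.121]
[  14   46   77  136 7326] [[369.0, 146.0], [445.0, 146.0], [445.0, 281.0], [369.0, 281.0]] [[0.665, -0.215], [0.669, -0.408], [0.331, -0.39], [0.327, -0.21]]
pos [0.6278 0.0975 0.3266] yawy -0.134 q6 0.11 t 22.6667
rows shift [-20.15   0.45  -0.16] spin None
```

{"name": "send_rows", "arguments": {"commands": "5 -0.3 0 0 0;5 -0.6 0 0 0;5 -0.9 0 0 0;5 -0.9 0.03 0 0;5 -0.9 0.03 0 0;5 -0.9 0.03 0 0;5 -0.9 0.03 0 0;5 -0.9 0.03 0 0;5 -0.9 0.03 0 0;5 -0.9 0.03 0 0;5 -0.9 0.03 0 0;5 -0.9 0 0 0;5 -0.9 0 0 0;5 -0.9 0 0 0;5 -0.9 0 0 0;5 -0.9 0 0 0;5 -0.9 0 0 0;5 -0.9 0 0 0;5 -0.9 0 0 0;5 -0.9 0 0 0"}}

```text
t: 24.33
tcp_pos: [0.5865, -0.244, 0.3269]
tool_rot: [0.753, 0.658, -0.001, -0.0]
force: [0.0, -0.4, -4.9]
finger_gap: 0.131
gripper_force: 68.5
```

{"name": "send_rows", "arguments": {"commands": "5 -0.9 0 0 0;5 -0.9 0 0 0;5 -0.9 0 0 0;5 -0.6 0 0 0;5 -0.2 0 0 0;5 0 0 0 0;5 0 0 0 0"}}

```text
t: 24.92
tcp_pos: [0.5782, -0.3109, 0.3272]
tool_rot: [0.753, 0.658, 0.0, -0.001]
force: [-0.2, 0.1, -3.4]
finger_gap: 0.132
gripper_force: 68.5
```

```bash
python3 st.py
python3 - <<'E'
from h import *
go(.578,-.306,.17)
E
```

```text
t 24.92 pos [ 0.5782 -0.3109  0.3272] yawy -0.1337 tilt [-4.0e-04  1.5e-03 -1.0e+00] F [-0.21  0.11 -3.44] M [ 0.065  0.004 -0.014] gap 11.3 gf 68.5 q6 -0.53
pos [ 0.5782 -0.3109  0.3272] yawy -0.134 q6 -0.53 t 24.9167
rows shift [ 0.23 -0.04  7.86] spin None
```

{"name": "send_rows", "arguments": {"commands": "5 0.22 0 0.3 0;5 0 0 0.6 0;5 0 0 0.9 0;5 0 0 0.9 0;5 0 0 0.9 0;5 0 0 0.9 0;5 0 0 0.9 0;5 0 0 0.8 0;5 0 0 0.6 0;5 0 0 0.4 0;5 0 0 0 0;5 0 0 0 0"}}

```text
t: 25.92
tcp_pos: [0.5792, -0.3066, 0.1835]
tool_rot: [0.753, 0.659, 0.0, -0.0]
force: [0.1, -0.7, -3.6]
finger_gap: 0.13
gripper_force: 68.5
```

```bash
python3 st.py
python3 - <<'E'
from h import *
s=snap('scene'); a=s['pixels'][220:420,60:300]
t=snap('top'); b=t['pixels'][110:310,330:530]
im=np.hstack([a,b]); cv2.imwrite('pics/c7.png',cv2.cvtColor(cv2.resize(im,(792,360),interpolation=cv2.INTER_CUBIC),cv2.COLOR_RGB2BGR))
E
```

```text
t 25.92 pos [ 0.5792 -0.3066  0.1835] yawy -0.133 tilt [-1.e-04  2.e-04 -1.e+00] F [ 0.14 -0.72 -3.63] M [-0.015 -0.065  0.053] gap 11.1 gf 68.5 q6 -0.52
```

View pics/c7.png

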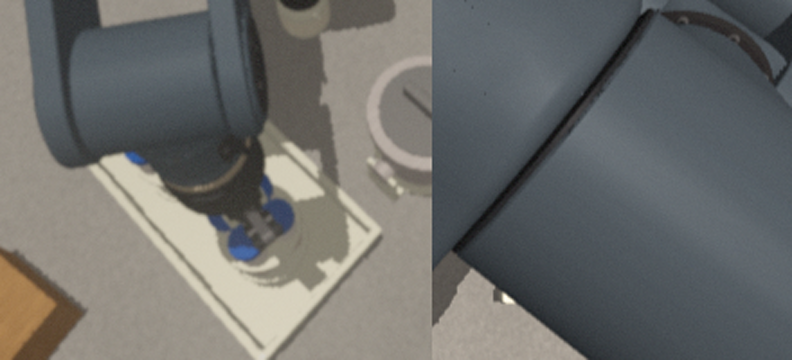

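The carrier hangs inside the tray walls (caps around (260,225)), upright, clear of the other carrier at (135,155). Lowering the last 40 mm gently.

{"name": "send_rows", "arguments": {"commands": "5 0 0 0.3 0;5 0 0 0.4 0;5 0 0 0.4 0;5 0 0 0.3 0;5 0 0 0.15 0;5 0 0 0.1 0;5 0 0 0 0;5 0 0 0 0"}}

```text
t: 26.68
tcp_pos: [0.579, -0.3072, 0.1504]
tool_rot: [0.753, 0.658, 0.0, 0.0]
force: [-0.8, -0.2, -4.4]
finger_gap: 0.131
gripper_force: 68.5
```

```bash
python3 st.py
```

```text
t 26.68 pos [ 0.579  -0.3072  0.1504] yawy -0.1336 tilt [ 1.e-04 -0.e+00 -1.e+00] F [-0.77 -0.21 -4.41] M [-0.049  0.036 -0.   ] gap 11.2 gf 68.5 q6 -0.52
```

{"name": "send_rows", "arguments": {"commands": "5 0 0 0.08 0;5 0 0 0.08 0;5 0 0 0.05 0;5 0 0 0 0"}}

```text
t: 27.02
tcp_pos: [0.5788, -0.307, 0.1462]
tool_rot: [0.753, 0.658, -0.0, -0.0]
force: [0.2, 0.6, -5.8]
finger_gap: 0.129
gripper_force: 68.6
```

```bash
python3 st.py
```

```text
t 27.02 pos [ 0.5788 -0.307   0.1462] yawy -0.1335 tilt [-2.e-04  2.e-04 -1.e+00] F [ 0.25  0.57 -5.83] M [ 0.011 -0.001  0.012] gap 11.0 gf 68.6 q6 -0.52
```

{"name": "send_rows", "arguments": {"commands": "5 0 0 0.07 0;5 0 0 0.06 0;5 0 0 0 0;5 0 0 0 0"}}

```text
t: 27.35
tcp_pos: [0.579, -0.3072, 0.144]
tool_rot: [0.753, 0.658, -0.0, 0.0]
force: [-0.8, 0.1, -2.9]
finger_gap: 0.126
gripper_force: 68.8
```

```bash
python3 st.py
```

```text
t 27.35 pos [ 0.579  -0.3072  0.144 ] yawy -0.1335 tilt [ 3.e-04 -4.e-04 -1.e+00] F [-0.8   0.06 -2.94] M [-0.006  0.124 -0.022] gap 10.8 gf 68.8 q6 -0.52
```

{"name": "send_rows", "arguments": {"commands": "5 0 0 0.04 0;5 0 0 0.03 0;5 0 0 0 0;5 0 0 0 0"}}

```text
t: 27.68
tcp_pos: [0.579, -0.3073, 0.144]
tool_rot: [0.753, 0.658, -0.0, 0.001]
force: [-2.9, 1.6, 3.9]
finger_gap: 0.125
gripper_force: 69.9
```

```bash
python3 st.py
```

```text
t 27.68 pos [ 0.579  -0.3073  0.144 ] yawy -0.1335 tilt [ 7.e-04 -9.e-04 -1.e+00] F [-2.94  1.6   3.89] M [ 0.183  0.436 -0.023] gap 10.7 gf 69.9 q6 -0.52
```

Standing on the floor. Release and retreat straight up.

{"name": "send_rows", "arguments": {"commands": "14 0 0 0 0;20 0 0 0 0;28 0 0 0 0;36 0 0 0 0;36 0 0 0 0;36 0 0 0 0;36 0 0 -0.3 0;36 0 0 -0.6 0;36 0 0 -1 0;36 0 0 -1 0;36 0 0 -1 0;36 0 0 -1 0;36 0 0 -1 0;36 0 0 -1 0;36 0 0 -1 0;36 0 0 -1 0;36 0 0 -1 0;36 0 0 0 0;36 0 0 0 0"}}

```text
t: 29.27
tcp_pos: [0.5794, -0.3074, 0.3427]
tool_rot: [0.753, 0.658, 0.0, 0.002]
force: [-0.1, -0.3, -0.8]
finger_gap: 0.423
gripper_force: 0.0
```

```bash
python3 st.py
python3 - <<'E'
from h import *
s=snap('scene'); cv2.imwrite('pics/c8.png',cv2.cvtColor(s['pixels'],cv2.COLOR_RGB2BGR))
E
```

```text
t 29.27 pos [ 0.5794 -0.3074  0.3427] yawy -0.1335 tilt [ 0.0036 -0.0027 -1.    ] F [-0.06 -0.3  -0.84] M [-0.007 -0.019  0.049] gap 36.1 gf 0.0 q6 -0.52
```

View pics/c8.png

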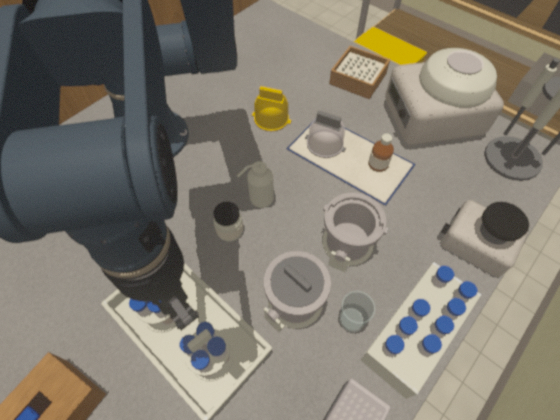

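The carrier stands upright in the tray at about (205,345) next to the other one at (148,300). The cover lies on the pad at (327,137), the bucket is empty, and the other things look undisturbed.

```bash
python3 -c "
from station import sign_off
print(sign_off())"
```

```text
the job is handed in; nothing more can be done
None
```

I turned the cover to its slots, lifted it off and laid it on the pad, then stood the carrier upright in the tray beside the other one, and handed the job in at about 29 s; sign-off returned no verdict.

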